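# Put the spatula and flat brush away in the fitted tool tray

### The job

Put the spatula that is lying half under the low jar shelf and the flat brush that is lying among the clutter away in the blue fitted tool tray, each flat on the floor of its own pocket with its wide end in the wide end of that pocket. Set them down gently rather than dropping them (a slip of a few millimetres does no harm), and leave everything else on the bench, and the knife already in the tray, where it is.

Things in the scene. Friction and masses are not known exactly. Their poses are not given: they have to be found in the camera images.
- spatula: Loose mixing spatula, 190 mm long, about 90 g, lying flat. Origin: on its underside, midway along; x runs along it towards the blade, z up. Red handle 24 mm wide, 16 mm high, x = -95 to +25 mm; steel blade 40 mm wide, 4 mm thick, flush with the underside, x = +25 to +95 mm, round end. A dark ferrule 18 mm wide, 10 mm high sits on the blade's root, to x = +42 mm.
- spatula_tip (a point): Tip of the spatula's blade, at x = +95 mm of the spatula.
- spatula_handle_end (a point): End face of the spatula's handle, at x = -95 mm, 8 mm up. At the start only the last 70 to 95 mm of the handle sticks out of the shelf's open front, too little to reach the middle with the gripper upright; the rest lies free under the shelf and slides out along the spatula's own axis.
- brush: Loose flat paint brush, 160 mm long, about 80 g, lying flat. Origin: on its underside, midway along; x runs along it towards the bristles, z up. Pale wooden handle 24 mm wide, x = -80 to +20 mm; steel ferrule 44 mm wide, +20 to +50 mm; stiff black bristle head 50 mm wide, +50 to +80 mm; all 14 mm high.
- brush_tip (a point): Middle of the bristle head's end, at x = +80 mm of the brush.
- tray: Fixed fitted tray, 215 (x) by 200 (y) by 46 mm high: blue blocks on a grey 4 mm floor plate. Origin: centre of its underside. Three pockets along x, 42 mm deep: brush at y = +62 mm, spatula at y = 0, knife at y = -62 mm (filled). A finger channel, x = -32 to +32 mm across the whole tray, is bare floor; elsewhere the pocket walls stand only 4 to 5 mm off the tool's sides.
- spatula_pocket (a point): Centre of the spatula pocket on its floor (4 mm above the bench), axes as the tray. The pocket reaches from x = -100 to +100 mm; the -x part is 32 mm wide (handle), the +x part 50 mm wide (blade): the blade must point to +x.
- brush_pocket (a point): Centre of the brush pocket on its floor (4 mm above the bench), axes as the tray. The pocket reaches from x = -86 to +86 mm; the +x part is 32 mm wide (handle), the -x part 58 mm wide (bristles): the bristles must point to -x.
- shelf: Low white bench shelf, fixed, 160 mm deep (x), 220 mm wide (y). Origin: centre of its footprint at bench level; open front at x = -80 mm, where the spatula's handle sticks out (the back is open too). Side panels 10 mm thick at y = +-105 mm; board at 66 to 76 mm height; three fixed paint jars 62 mm across stand on it at x = +30 mm, up to 154 mm high.
- lids: Bystander: loose stack of tin lids, 82 mm across, 26 mm high. Origin: centre of its underside.
- cup: Bystander: loose blue mixing cup, 72 mm across the rim, 65 mm high. Origin: centre of its underside.
- jar: Bystander: loose small paint jar with black lid, 62 mm across, 59 mm high. Origin: centre of its underside.
- disc: Bystander: loose steel dispersing disc, 68 mm across, 26 mm high with its hub. Origin: centre of its underside.
- knife: Bystander: narrow knife 150 mm long, 24 mm wide, 14 mm high, already lying in the tray's third pocket. Origin: middle of its underside.
Not all that is in view belongs to the job. Of the things like the spatula, leave any that is yellow; of the rest the smaller one is meant. Of the things that look like the brush, the larger one is meant.

How it is judged:
By the outcome, as a careful person would: the job done as asked, in the order asked, and still so for the second after the job is handed in, with the robot touching nothing.
It also fails if it takes over 66 s, if anything falls off the work surface, if the arm or the gripper's body presses on something with over 40 N, if the wrist force passes 120 N, or if a joint passes its speed limit or range.

### The arm

A 7-joint arm with a two-finger parallel gripper is mounted at the origin on the work surface. World frame = base frame: x ahead of the robot, y to its left, z up, the work surface at z = 0. Lengths are in m, angles in degrees, forces in N, time in s.
With the tool pointing down it reaches from about 0.35 to 0.775 m from the base axis. Payload 3.1 kg.
Tool frame: the origin (TCP) lies on the centre line of the jaws, within the pads' length; the fingertips stand 17 mm ahead of it and the grasp point (between the pads) lies 2 mm behind it (robot.tip_reach is the distance from the TCP to the fingertips, in m); z points along the fingers, y is the line along which they close (so a half turn about z gives the same grasp; the last joint's range is limited). The gripper opens to 85 mm and grips with 20 to 120 N. Pads are 22 mm wide; open, the fingers measure 114 mm over their backs; the gripper's body (76 mm by 85 mm) begins 54 mm behind the grasp point. The pads swing forward as they close: fully open they stand 13 mm farther back than shut.
Start: joints at [68.142, 17.813, 0.802, 86.603, -0.252, 75.585, -1.558], TCP at [0.183, -0.519, 0.211] pointing down, gripper open.
Joint ranges: [-154.91, 154.91], [-16.99, 109.72], [-72.82, 74.43], [7.12, 147.25], [-82.49, 262.49], [11.32, 116.49], [-174.64, 174.64]. Speed limits (degrees/s): [159.86, 159.86, 180, 180, 180, 180, 180].

### API

Orientations are given as [roll, pitch, yaw] about the fixed x, y, z axes, in that order (R = Rz(yaw) Ry(pitch) Rx(roll)).
In Python, from station import robot, fingers, vision, workorder, recognise gives the robot as it stands. Calls block until the motion is done:
- robot.move_to(position, orientation): joint-space move of the TCP to a pose.
- robot.line_to(position, orientation=None, velocity=0.15, f_stop=None): straight line of the TCP; orientation=None keeps the orientation; velocity is the mean speed in m/s. With f_stop (N) it stops when the force on the tool has changed by that much, and returns True; else False.
- robot.move_j(angles): joint-space move.
- fingers.gripper_to(opening, force=None): opening from 0.0 (shut) to 1.0 (fully open); force is the grip in N (None keeps the last); returns when the fingers have stopped.
- robot.pause(seconds).
- robot.inverse_kinematics(position, orientation): joint angles nearest the present ones, or None.
- vision.grab_frame(name): name is "scene" or "top"; returns the picture (400x640x3 uint8, red, green, blue); there is no depth.
- vision.calibration(name): a dict with "mtx" (3x3 intrinsics, pixels), "extrinsics" (4x4, takes a point from world to camera coordinates). Camera axes: x right, y up, looking along -z (the intrinsics and any distortion apply to the point x, -y, -z); pixel columns grow to the right and rows downward; lengths in m; the calibration is good to about 2 mm. A picture is of the moment at which its call begins. calibration takes no time and is no camera call.
A pose or a line that the arm cannot do raises robot.PlanningError and nothing moves.
- workorder.close_job(): hands the job in; it is judged then, once.
Trained networks look in the newest picture that a camera, given by its name, has taken for a name from the list of things; names that differ only in an ending like _2 or _b are one class to them, and where a whole thing is asked for, a point or a joint stands for the part that bears it (a point fixed in the world has none). Each returns a list of dicts, best first, with "p" (0 to 1); they miss things now and then, are a little off and sometimes report something else, mostly with a low value. They report only what shows in the picture. A call takes as long as a camera call. They do not tell look-alikes from the thing itself.
- recognise(label, camera): "rect" ([centre column, centre row, width, height] in pixels, round what is visible of it).
Readings, each from a call of its own:
- robot.current_time_s(): time.
- robot.current_joint_positions(): joint angles.
- robot.current_dq(): joint speeds.
- robot.current_joint_torque(): joint torques, N m.
- robot.current_tool_pos(): TCP position.
- robot.current_eef_rot(): TCP orientation.
- robot.current_contact_force(): force on the tool from outside, world axes, zero at the start.
- robot.current_torque(): the same for the moment, N m.
- robot.current_finger_gap(): opening from 0.0 (shut) to 1.0 (fully open).
- robot.current_gripper_force(): force on a finger pad.
Only numpy, scipy, OpenCV 4.12 (cv2) and the standard library are available. Lean on these libraries where they do the work, as an engineer would, in place of code of your own. Each camera call takes 0.05 s, during which the arm holds its last target. There are 200 camera calls.

## Working session

There is one attempt and no reset: what is moved stays moved. The work goes in short steps, each a Python script; the robot and the scene stay as the last script left them, time stands still between calls to the robot, and variables do not carry over. Pictures are saved under pics/ and viewed, at most 10 in all, crops included, and the job is handed in when it is done.

```bash
ls; mkdir -p pics
python3 - <<'E'
from station import robot, fingers, vision, workorder, recognise
import cv2,numpy as np
for c in("top","scene"):
    im=vision.grab_frame(c); cv2.imwrite(f"pics/{c}0.png",im[:,:,::-1])
    k=vision.calibration(c); print(c,{a:np.round(b,4).tolist() if not isinstance(b,str) else b for a,b in k.items()})
    for l in ["spatula","brush","tray","shelf"]:
        print(l,[(np.round(r["rect"]).tolist(),round(r["p"],2)) for r in recognise(l,c)])
E
```

```text
pics
top {'mtx': [[449.3131, 0.0, 318.9244], [0.0, 449.3131, 195.2358], [0.0, 0.0, 1.0]], 'extrinsics': [[0.0208, -0.9997, 0.0149, 0.122], [0.9869, 0.0229, 0.1596, -0.5555], [-0.1599, 0.0114, 0.9871, -1.2587], [0.0, 0.0, 0.0, 1.0]]}
spatula [([271.0, 216.0, 32.0, 10.0], 0.83), ([246.0, 136.0, 55.0, 47.0], 0.82), ([143.0, 250.0, 92.0, 25.0], 0.56)]
brush [([367.0, 170.0, 22.0, 50.0], 0.74), ([351.0, 272.0, 40.0, 14.0], 0.74)]
tray [([475.0, 211.0, 83.0, 80.0], 0.77)]
shelf [([227.0, 221.0, 64.0, 82.0], 0.78)]
scene {'mtx': [[376.7811, 0.0, 328.224], [0.0, 376.7811, 203.4769], [0.0, 0.0, 1.0]], 'extrinsics': [[0.8525, 0.5227, -0.0104, -0.5163], [-0.4327, 0.7165, 0.5472, 0.108], [0.2935, -0.462, 0.8369, -1.3367], [0.0, 0.0, 0.0, 1.0]]}
spatula [([369.0, 96.0, 42.0, 25.0], 0.92), ([416.0, 192.0, 26.0, 52.0], 0.88), ([346.0, 173.0, 23.0, 34.0], 0.55)]
brush [([334.0, 263.0, 45.0, 42.0], 0.7), ([267.0, 206.0, 33.0, 30.0], 0.6)]
tray [([238.0, 331.0, 106.0, 111.0], 0.7), ([347.0, 173.0, 20.0, 29.0], 0.52)]
shelf [([355.0, 140.0, 74.0, 78.0], 0.82), ([272.0, 246.0, 21.0, 28.0], 0.39)]
```

Run:
```python
import cv2
a=cv2.imread("pics/top0.png")[90:310,90:530]; cv2.imwrite("pics/c1.png",cv2.resize(a,(800,400),interpolation=cv2.INTER_CUBIC))
a=cv2.imread("pics/scene0.png"); cv2.imwrite("pics/c2.png",cv2.resize(a[60:400,150:550],(700,595),interpolation=cv2.INTER_CUBIC))
```

```text
(no output)
```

View pics/c1.png

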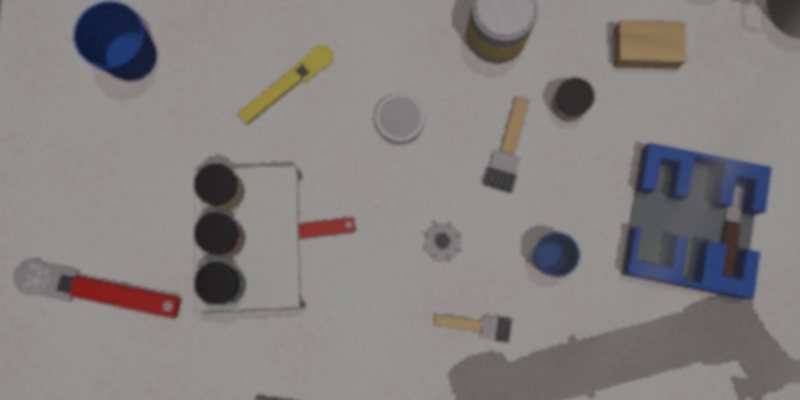

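View pics/c2.png

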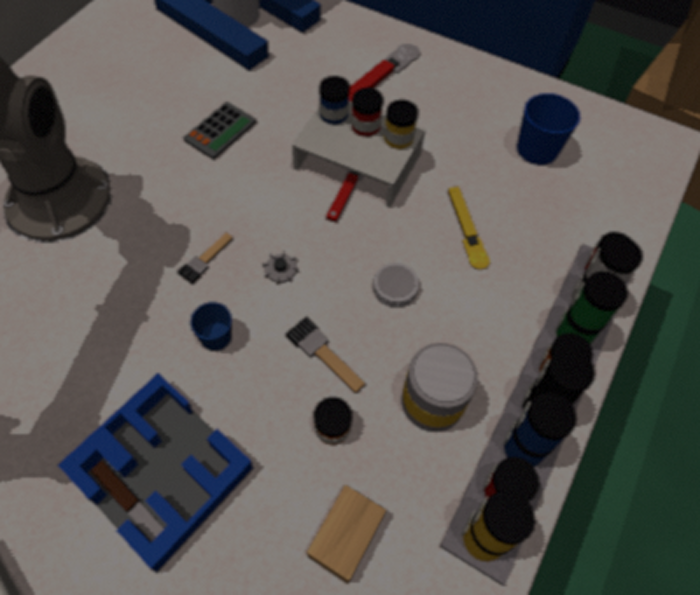

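The images show these candidates (top-camera pixels).
- **Spatulas:** red one half under the shelf (271,216), yellow one (246,136), and a larger red one (143,250). I choose the one at (271,216).
- **Brushes:** larger one (367,170) and smaller one (351,272). I choose the one at (367,170).

Next I fit the poses by matching the projected models to colour masks.

```bash
cat > h.py <<'E'
import cv2,numpy as np
from scipy.optimize import minimize
from station import robot, fingers, vision, workorder, recognise
S=8
def proj(c,P):
    k=vision.calibration(c);E=np.array(k["extrinsics"]);q=np.atleast_2d(P)@E[:3,:3].T+E[:3,3]
    q=q*[1,-1,-1]; p=q@np.array(k["mtx"]).T; return p[:,:2]/p[:,2:]
def box(x0,x1,y0,y1,z0,z1): return np.array([[x,y,z] for x in(x0,x1) for y in(y0,y1) for z in(z0,z1)])/1000
def tf(P,p):
    c,s=np.cos(p[2]),np.sin(p[2]); return P@np.array([[c,-s,0],[s,c,0],[0,0,1]]).T+[p[0],p[1],0]
MOD={"tray":[box(-107.5,107.5,-100,100,0,46)],
 "handle":[box(-95,25,-12,12,0,16)],
 "spatula":[box(-95,25,-12,12,0,16),box(25,80,-20,20,0,4),box(80,95,-12,12,0,4)],
 "brush":[box(-80,20,-12,12,0,14),box(20,50,-22,22,0,14),box(50,80,-25,25,0,14)]}
def render(c,m,p,roi):
    x0,y0,x1,y1=roi; M=np.zeros(((y1-y0)*S,(x1-x0)*S),np.uint8)
    for b in MOD[m]:
        u=(proj(c,tf(b,p))+.5-[x0,y0])*S
        cv2.fillConvexPoly(M,cv2.convexHull(np.round(u*16).astype(np.int32)),1,shift=4)
    return M
def fit(m,p0,obs):
    """obs: list of (camera, roi, mask in roi at image scale float 0..1)"""
    T=[(c,r,cv2.resize(k.astype(np.float32),None,fx=S,fy=S,interpolation=cv2.INTER_LINEAR)>.5) for c,r,k in obs]
    def cost(q):
        p=q/[100,100,5]; o=0
        for c,r,k in T:
            M=render(c,m,p,r)>0; o+=1-(M&k).sum()/max(1,(M|k).sum())
        return o/len(T)
    s=minimize(cost,np.array(p0)*[100,100,5],method="Nelder-Mead",options=dict(initial_simplex=np.array(p0)*[100,100,5]+np.array([[0,0,0],[2,0,0],[0,2,0],[0,0,.8]]),xatol=.005,fatol=1e-5))
    p=s.x/[100,100,5]; print(m,np.round(p[:2],4),round(np.degrees(p[2]),2),"cost",round(s.fun,3)); return p
def ray(c,u,z):
    k=vision.calibration(c);E=np.array(k["extrinsics"]);R,t=E[:3,:3],E[:3,3]
    d=np.linalg.inv(np.array(k["mtx"]))@[*u,1]; d=R.T@(d*[1,-1,-1]); o=-R.T@t
    return o+d*(z-o[2])/d[2]
def hull(k):
    n,l,st,_=cv2.connectedComponentsWithStats(k.astype(np.uint8)); o=np.zeros(k.shape,np.uint8)
    pts=np.argwhere(np.isin(l,[i for i in range(1,n) if st[i,4]>30]))[:,::-1].astype(np.int32)
    cv2.fillConvexPoly(o,cv2.convexHull(pts),1); return o
E
python3 - <<'E'
from h import *
im={c:cv2.imread(f"pics/{c}0.png") for c in("top","scene")}
def crop(c,r): return cv2.cvtColor(im[c],cv2.COLOR_BGR2HSV)[r[1]:r[3],r[0]:r[2]].astype(int), im[c][r[1]:r[3],r[0]:r[2]].astype(int)
out=[]
obs=[]
for c,r in(("top",(420,160,530,265)),("scene",(180,265,300,395))):
    h,b=crop(c,r); k=(abs(h[...,0]-112)<14)&(h[...,1]>110); obs.append((c,r,hull(k))); out.append(k)
t0=ray("top",(475,211),.03); T=fit("tray",[*t0[:2],np.radians(-9)],obs)
fit("tray",T,obs[:1]); fit("tray",T,obs[1:])
r=(260,200,300,230);h,b=crop("top",r); k=((h[...,0]<10)|(h[...,0]>170))&(h[...,1]>110); out.append(k)
e=ray("top",(286,214),.008)
fit("handle",[e[0]-.01,e[1]+.095,np.radians(95)],[("top",r,k)])
ro=(345,135,390,205); h,b=crop("top",ro)
k=((h[...,1]>75)&(h[...,0]<25))|(b.max(-1)<112); k2=cv2.morphologyEx(k.astype(np.uint8),cv2.MORPH_CLOSE,np.ones((3,3)))
out.append(k2)
m0=ray("top",(368,169),.01); fit("brush",[*m0[:2],np.radians(195)],[("top",ro,k2)])
for n in("lids","disc","jar","cup"): 
    q=recognise(n,"top"); print(n,[np.round(ray("top",d["rect"][:2],.015),3).tolist()+[round(d["p"],2)] for d in q[:3]])
W=[cv2.copyMakeBorder(np.hstack([cv2.resize(np.uint8(x)*255,None,fx=3,fy=3,interpolation=0)]),0,400-3*x.shape[0],0,5,0,value=90) for x in out]
print(np.round(ray("top",((300/1.818+90),(165/1.818+90)),.076),3),np.round(ray("top",((302/1.818+90),(305/1.818+90)),.076),3))
W=np.hstack(W); W=np.hstack([W,cv2.resize(b.astype(np.uint8),None,fx=3,fy=3) if 0 else W[:,:1]*0]); print(W.shape)
W=cv2.cvtColor(W,8); 
c1=cv2.resize(im["top"][135:235,250:400],(750,500))[:195]; c1=cv2.copyMakeBorder(c1,0,0,0,W.shape[1]-750,0)
cv2.imwrite("pics/m1.png",cv2.resize(np.vstack([W,c1]),(800,590)))
E
```

```text
tray [ 0.5189 -0.3177] -10.1 cost 0.044
tray [ 0.5196 -0.3188] -9.85 cost 0.067
tray [ 0.5182 -0.3175] -10.32 cost 0.019
handle [0.4893 0.341 ] 97.08 cost 0.238
brush [ 0.6445 -0.0176] 164.48 cost 0.352
lids [[0.679, 0.17, 0.015, 0.78], [0.637, -0.009, 0.015, 0.64]]
disc [[0.72, -0.12, 0.015, 0.28]]
jar [[0.72, -0.125, 0.015, 0.86]]
cup [[0.46, -0.1, 0.015, 0.97]]
[0.585 0.317 0.076] [0.369 0.304 0.076]
(400, 966)
```

View pics/m1.png

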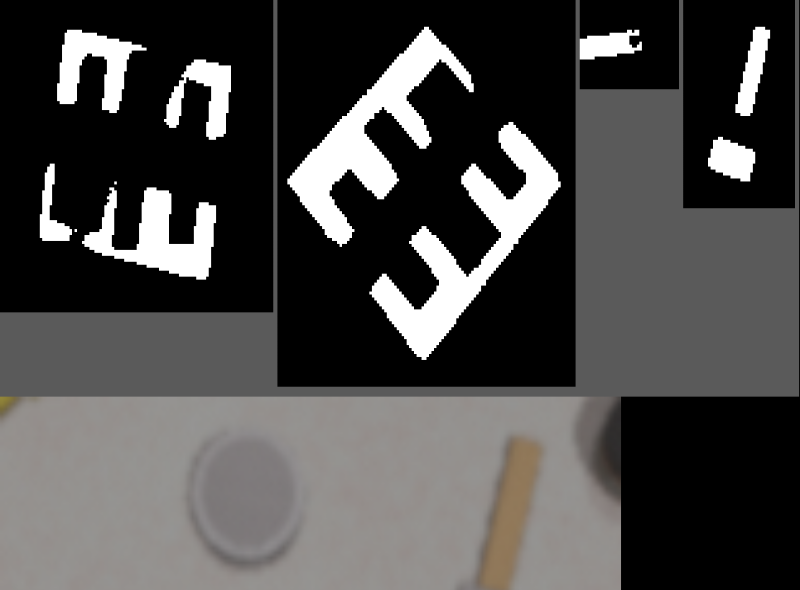

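The tray masks fit well. The handle and brush masks are too tight, with the handle's hole and the brush's steel ferrule missing, so I refit those two with hulls.

```bash
cat >> h.py <<'E'
MOD["brushh"]=[np.vstack(MOD["brush"])]
MOD["shelf"]=[box(-80,80,-110,110,66,76)]
E
python3 - <<'E'
from h import *
im={c:cv2.imread(f"pics/{c}0.png") for c in("top","scene")}
def hsv(c,r): return cv2.cvtColor(im[c],cv2.COLOR_BGR2HSV)[r[1]:r[3],r[0]:r[2]].astype(int), im[c][r[1]:r[3],r[0]:r[2]].astype(int)
r=(260,200,300,230);h,b=hsv("top",r); k=((h[...,0]<12)|(h[...,0]>165))&(h[...,1]>85); kh=hull(k)
P=fit("handle",[.489,.335,np.radians(97)],[("top",r,kh)])
print("end",P[:2]-.095*np.array([np.cos(P[2]),np.sin(P[2])]))
ob=[]
for c,r in(("top",(345,135,390,205)),("scene",(305,235,365,290))):
    h,b=hsv(c,r); ob.append((c,r,hull(((h[...,1]>65)&(h[...,0]<25))|(b.max(-1)<100))))
for o in(ob,ob[:1],ob[1:]): Q=fit("brushh",[.64,-.02,np.radians(164)],o)
A=[]
for c,r,k,m,p in(("top",(255,190,305,240),None,"handle",P),("top",(340,130,395,210),None,"brushh",fit("brushh",[.64,-.02,np.radians(164)],ob)),("scene",(300,230,370,295),None,"brush",fit("brushh",[.64,-.02,np.radians(164)],ob))):
    g=cv2.resize(im[c][r[1]:r[3],r[0]:r[2]],None,fx=S,fy=S)
    cs,_=cv2.findContours(render(c,m,p,r),0,2); cv2.drawContours(g,cs,-1,(0,255,0),1)
    A.append(cv2.copyMakeBorder(g,0,640-g.shape[0],0,5,0))
W=np.hstack(A); cv2.imwrite("pics/m2.png",cv2.resize(W,None,fx=800/W.shape[1],fy=800/W.shape[1],interpolation=3)); print(robot.tip_reach, robot.current_time_s())
E
```

```text
handle [0.4899 0.3299] 97.41 cost 0.083
end [0.50217817 0.23569801]
brushh [ 0.6453 -0.0182] 164.17 cost 0.226
brushh [ 0.6445 -0.0178] 164.52 cost 0.069
brushh [ 0.6459 -0.0191] 163.64 cost 0.377
brushh [ 0.6453 -0.0182] 164.17 cost 0.226
brushh [ 0.6453 -0.0182] 164.17 cost 0.226
0.017 0.7
```

View pics/m2.png

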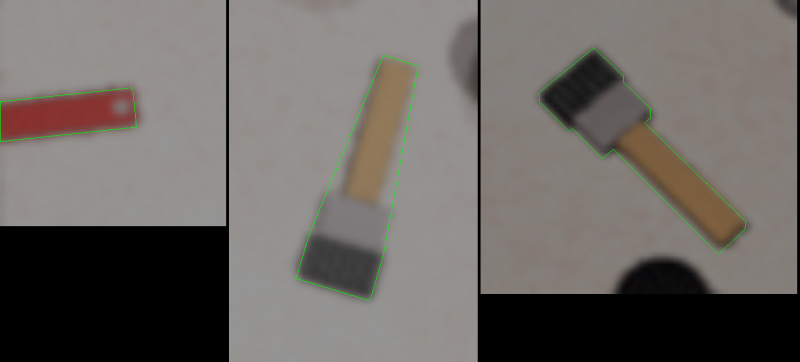

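Both fits look right: the handle end is at (0.502, 0.236) and the brush at (0.645, -0.018) with its axis at 164°. I'll start with the spatula: grip the handle end, slide it 75 mm out, then look again.

Run:
```python
from h import *
print(robot.current_eef_rot())
a=np.radians(97.41);u=np.array([np.cos(a),np.sin(a)]);e=np.array([.50218,.2357])
for y in(97.41,-82.59):
    for p,o in(((*(e+.018*u),.019),y),((.519,-.318,.1),y-107.5),((.645,-.018,.1),y+66.8-0)):
        q=robot.inverse_kinematics(list(p),[180,0,(o+180)%360-180]); print(y,None if q is None else np.round(q))
yaw=97.41 if robot.inverse_kinematics([*(e+.018*u),.019],[180,0,97.41]) is not None else -82.59
q=robot.inverse_kinematics([*(e+.018*u),.019],[180,0,97.41]);q2=robot.inverse_kinematics([*(e+.018*u),.019],[180,0,-82.59])
if q is None or (q2 is not None and abs(q2[6])<abs(q[6])): yaw=-82.59
print("yaw",yaw)
g=e+.018*u;O=[180,0,yaw]
fingers.gripper_to(.65,60)
robot.move_to([*(g-.03*u),.20],O)
robot.line_to([*g,.07],velocity=.2)
print("touch",robot.line_to([*g,.019],velocity=.08,f_stop=15),robot.current_tool_pos())
fingers.gripper_to(0,60); print("gap",robot.current_finger_gap(),robot.current_gripper_force())
robot.line_to([*(g-.075*u),.0195],velocity=.1)
fingers.gripper_to(.6)
robot.line_to([*(g-.085*u),.16],velocity=.25)
robot.line_to([*(g-.075*u+[.0,-.2]),.2],velocity=.35)
im=vision.grab_frame("top"); cv2.imwrite("pics/top1.png",im[:,:,::-1]); cv2.imwrite("pics/c3.png",cv2.resize(im[150:290,190:400,::-1],(630,420)))
print(robot.current_time_s())
```

```text
[1.79993621e+02 2.68814261e-04 1.94736424e+01]
97.41 [  7.  41. -53.  97.  37.  61. -50.]
97.41 [ 34.  29.  -6.  86.   3.  65. -73.]
97.41 [ 28.  41. -47.  78.  30.  73.  53.]
-82.59 [ 12.  45. -62.  97.  44.  65. 124.]
-82.59 [ 51.  33. -31.  85.  18.  67.  96.]
-82.59 [  14.   35.  -22.   79.   13.   69. -115.]
yaw 97.41
touch False [0.49994065 0.25393477 0.01913354]
gap 0.0038160975844885175 0.0
9.0417
```

View pics/c3.png

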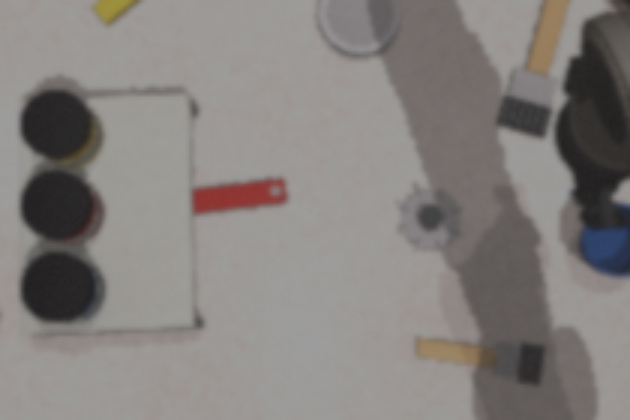

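The fingers closed on nothing and the spatula has not moved; its end is still at about (286,213) in the top image. I'll check the geometry against the scene camera.

Run:
```python
from h import *
print(vision.calibration("top").keys(), robot.current_tool_pos(),robot.current_eef_rot(),robot.current_finger_gap())
a=np.radians(97.41)
for c in("top","scene"):
    print(c,np.round(proj(c,[[.50218,.2357,.008],[.4999,.2539,.0]]),1), "tcp",np.round(proj(c,robot.current_tool_pos()),1))
s=vision.grab_frame("scene"); cv2.imwrite("pics/scene1.png",s[:,:,::-1])
g=cv2.resize(np.ascontiguousarray(s[100:300,230:450,::-1]),(660,600),interpolation=2)
for p in(np.array([.50218,.2357,.008]),robot.current_tool_pos()):
    q=(proj("scene",p)[0]-[230,100])*3; cv2.circle(g,tuple(int(v) for v in q),4,(0,255,0),1)
cv2.imwrite("pics/c4.png",g)
```

```text
dict_keys(['mtx', 'extrinsics']) [ 0.50838899 -0.01949966  0.1986999 ] [-1.79859051e+02 -1.05318761e-01  9.75258890e+01] 0.6008193372818781
top [[284.1 213.2]
 [278.1 214.2]] tcp [[379.8 204.1]]
scene [[338.4 184.8]
 [340.5 182.3]] tcp [[292.8 209.9]]
```

View pics/c4.png

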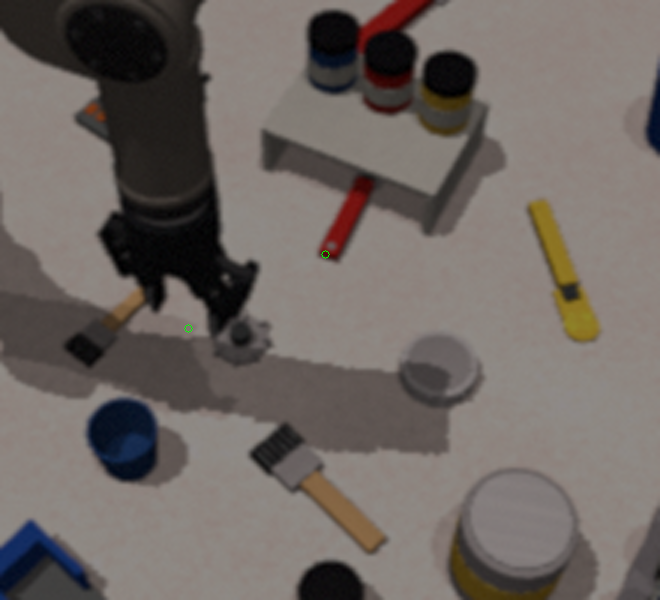

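The projected handle end and TCP both land where expected, so this isn't a lateral miss. The open tips seem to sit higher than the TCP figures imply, so the fingers may have closed above the handle. I'll measure the fingertip height by touching bare bench.

Run:
```python
from h import *
O=[180,0,97.41]
fingers.gripper_to(.30,60)
robot.line_to([.507,.172,.06],O,velocity=.3)
t=robot.line_to([.507,.172,-.004],velocity=.05,f_stop=6); p=robot.current_tool_pos()
print(t,p,robot.current_contact_force(),robot.current_finger_gap())
robot.line_to([.507,.172,.07],velocity=.2)
im=vision.grab_frame("top"); cv2.imwrite("pics/top2.png",im[:,:,::-1]); print(proj("top",robot.current_tool_pos()),robot.current_time_s())
cv2.imwrite("pics/c5.png",cv2.resize(im[170:260,220:370,::-1],(750,450),interpolation=2))
```

```text
False [ 0.50728265  0.17220746 -0.00366658] [-0.39524876 -0.45993836  0.44632942] 0.29752960158519326
[[305.57070547 209.5929671 ]] 12.4
```

View pics/c5.png

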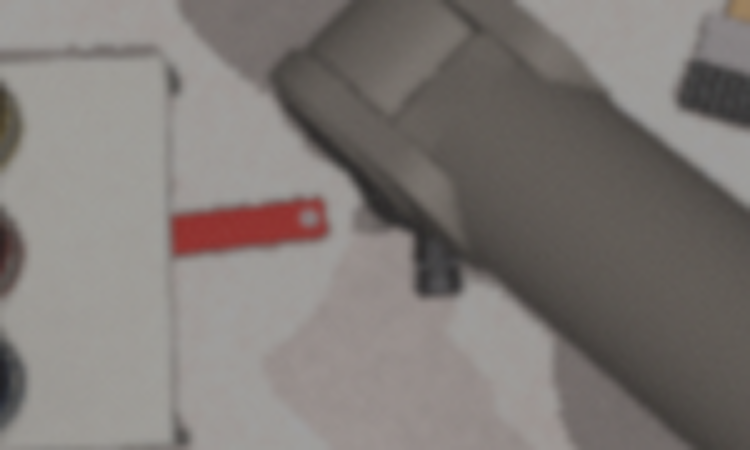

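No contact even at TCP z = -4 mm, so the fingers really are shorter than stated. I keep probing downward with the force stop.

Run:
```python
from h import *
robot.line_to([.507,.172,.0],velocity=.25)
t=robot.line_to([.507,.172,-.035],velocity=.03,f_stop=5); print(t,robot.current_tool_pos(),robot.current_contact_force())
robot.line_to([.507,.172,.01],velocity=.2)
s=vision.grab_frame("scene"); cv2.imwrite("pics/scene2.png",s[:,:,::-1]);print(proj("scene",robot.current_tool_pos()),robot.current_time_s())
```

```text
True [ 0.50700574  0.17189239 -0.02046492] [0.36170672 0.14644117 4.08045075]
[[329.90276072 198.35987336]] 13.925
```

The tips touch the bench at a TCP z of -20.5 mm, about 36 mm off nominal. I'll use that measured height (tips 2 mm above the bench) and redo the pull.

Run:
```python
from h import *
a=np.radians(97.41);u=np.array([np.cos(a),np.sin(a)]);e=np.array([.5020,.235]);g=e+.018*u
Z=-.0185
robot.line_to([.507,.172,.06],velocity=.25)
fingers.gripper_to(.65,60)
robot.line_to([*g,.05],velocity=.2)
print("touch",robot.line_to([*g,Z],velocity=.08,f_stop=12),robot.current_tool_pos())
fingers.gripper_to(0,60); print("gap",robot.current_finger_gap(),robot.current_gripper_force())
if robot.current_finger_gap()>.15:
    robot.line_to([*(g-.075*u),Z+.0005],velocity=.1)
    print("gap",robot.current_finger_gap(),robot.current_contact_force())
    fingers.gripper_to(.6)
robot.line_to([*(g-.075*u),.10],velocity=.25)
robot.line_to([*(g-.075*u+[-.12,-.12]),.14],velocity=.35)
im=vision.grab_frame("top"); cv2.imwrite("pics/top3.png",im[:,:,::-1]); cv2.imwrite("pics/c6.png",cv2.resize(im[150:290,190:400,::-1],(630,420)))
r=(255,195,330,235); i=cv2.cvtColor(im[r[1]:r[3],r[0]:r[2]],cv2.COLOR_RGB2HSV).astype(int)
k=((i[...,0]<12)|(i[...,0]>165))&(i[...,1]>85)
p=fit("handle",[*(e+.02*u),a],[("top",(260,195,330,235),hull(k)[:,5:])])
print("end",p[:2]-.095*np.array([np.cos(p[2]),np.sin(p[2])]),robot.current_time_s())
```

```text
touch False [ 0.50005949  0.25335735 -0.01799365]
gap 0.2625010779599441 61.60924315452576
gap 0.26071254634137353 [ 0.71293227 -1.41008309  6.60544285]
handle [0.4996 0.2523] 97.89 cost 0.084
end [0.51267785 0.15821604] 19.4417
```

View pics/c6.png

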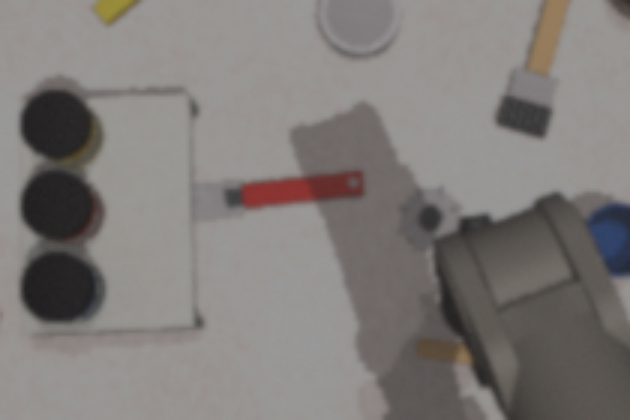

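The spatula has slid out 75 mm: handle end at crop (362,183), blade still partly under the shelf, clutter untouched. Next I regrasp at the middle, draw it clear and place it in the tray.

Run:
```python
from h import *
a=np.radians(97.8);u=np.array([np.cos(a),np.sin(a)]);m=np.array([.4997,.2532]);Z=-.0185
O=[180,0,97.8]
robot.line_to([*(m-.05*u),.07],O,velocity=.3)
robot.line_to([*m,.04],velocity=.2)
print("touch",robot.line_to([*m,Z],velocity=.08,f_stop=12),robot.current_tool_pos())
fingers.gripper_to(0,80); print("gap",robot.current_finger_gap(),robot.current_gripper_force())
assert robot.current_finger_gap()>.2
robot.line_to([*m,Z+.033],velocity=.1)
robot.line_to([*(m-.12*u),Z+.033],velocity=.15)
robot.line_to([*(m-.12*u),.16],velocity=.25)
t=np.array([.5189,-.3177]);T=[180,0,-10.1]
robot.move_to([*t,.12],T)
print("gap",robot.current_finger_gap(),robot.current_contact_force(),robot.current_time_s())
robot.line_to([*t,.04],velocity=.2)
s=robot.line_to([*t,-.0135],velocity=.05,f_stop=8); p=robot.current_tool_pos()
print("stop",s,p,robot.current_eef_rot(),robot.current_contact_force())
if p[2]<-.009:
    fingers.gripper_to(.42); robot.line_to([*p[:2],.10],velocity=.2)
im=vision.grab_frame("scene"); cv2.imwrite("pics/scene4.png",im[:,:,::-1]); print(robot.current_time_s())
```

```text
touch False [ 0.4999417   0.25369949 -0.01817703]
gap 0.25690505070558484 80.30823469161987
gap 0.25667187173133393 [ 0.61963865  0.25420936 -0.74265244] 25.975
stop False [ 0.51935826 -0.31788484 -0.01324851] [ 1.79988766e+02 -6.32684824e-02 -1.01022370e+01] [-0.35681316  0.49819996 -0.61407657]
28.8
```

No wall contact on the way down, so the spatula seated freely. Now the brush.

Run:
```python
from h import *
m=np.array([.6445,-.0178]);Z=-.0185
robot.line_to([*robot.current_tool_pos()[:2],.13],velocity=.25)
robot.move_to([*m,.10],[180,0,-15.6])
fingers.gripper_to(.65)
robot.line_to([*m,.03],velocity=.2)
print("touch",robot.line_to([*m,Z],velocity=.08,f_stop=12),robot.current_tool_pos())
fingers.gripper_to(0,80); print("gap",robot.current_finger_gap(),robot.current_gripper_force())
assert robot.current_finger_gap()>.2
robot.line_to([*m,.12],velocity=.2)
t=np.array([.5298,-.2567])
robot.move_to([*t,.12],[180,0,-10.1])
robot.line_to([*t,.04],velocity=.2)
s=robot.line_to([*t,-.0135],velocity=.05,f_stop=8); p=robot.current_tool_pos()
print("stop",s,p,robot.current_contact_force())
if p[2]<-.009:
    fingers.gripper_to(.42); robot.line_to([*p[:2],.10],velocity=.2)
    robot.move_to([.45,.0,.25],[180,0,0])
for c in("top","scene"):
    im=vision.grab_frame(c); cv2.imwrite(f"pics/{c}5.png",im[:,:,::-1])
a=cv2.resize(cv2.imread("pics/top5.png")[155:270,415:535],(400,383),interpolation=2);b=cv2.resize(cv2.imread("pics/scene5.png")[265:400,175:300],(400,432),interpolation=2)[:383]
cv2.imwrite("pics/c7.png",np.hstack([a,b])); print(robot.current_time_s())
```

```text
touch False [ 0.64470956 -0.01757631 -0.01844695]
gap 0.2541264879188891 80.1182770729065
stop False [ 0.530261   -0.25681117 -0.01331414] [-0.23222961  0.53718433 -0.32086431]
38.2167
```

View pics/c7.png

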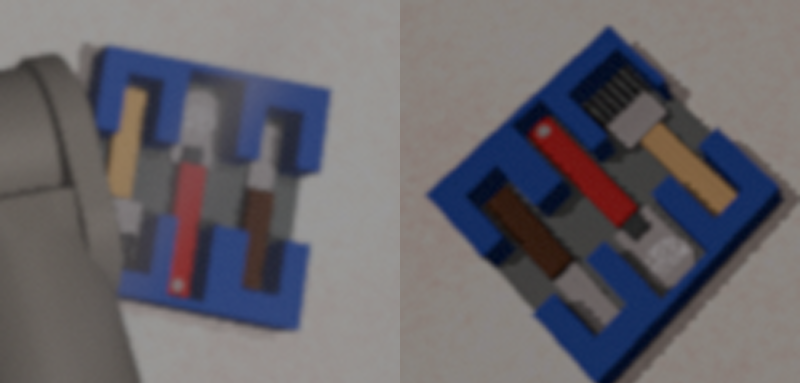

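Both tools lie in their pockets the right way round: the spatula's blade is at crop (195,105) in the top view, and the brush's bristles at (610,95) in the scene view. The knife is undisturbed and the arm is clear, so I'm handing it in.

```bash
python3 -c "
from station import workorder
print(workorder.close_job())"
```

```text
the job is handed in; nothing more can be done
None
```

The spatula and then the brush are in their tray pockets, wide ends in the wide ends, and the job was handed in at about 38 s; the first grasp closed on air because the fingertips sit about 36 mm higher than stated, so I measured the real height on bare bench and used that.

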